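# Comb the chopsticks into the tray's bay with the rake

### The arm

A 6-joint arm with a two-finger parallel gripper is mounted at the origin on a cart in front of the work surface, level with it; the furniture and walls round the work are solid. World frame = base frame: x ahead of the robot, y to its left, z up, the work surface at z = 0. Lengths are in mm, angles in rad, forces in N, time in s.
With the tool pointing down it reaches from about 300 to 775 mm from the base axis. Payload 14.6 kg.
Tool frame: the origin (TCP) lies between the finger pads; the fingertips stand ahead of it and the grasp point (between the pads) lies 11 mm behind it (manip.finger_overhang is the z of the fingertips in the tool frame, in mm); z points along the fingers, y is the line along which they close (so a half turn about z gives the same grasp; the last joint's range is limited). The gripper opens to 94 mm and grips with 3 to 60 N. Pads are 16 mm wide; open, the fingers measure 119 mm over their backs; the gripper's body (75 mm by 177 mm) begins 78 mm behind the grasp point.
Start: joints at [-1.365, 0.3, 1.521, -0, 1.321, -0.067], TCP at [148.179, -529.653, 176.246] pointing down, gripper open.
Joint ranges: [-3.03, 3.03], [-0.79, 2.21], [0.23, 2.52], [-1.04, 4.18], [0, 3.07], [-2.55, 2.55]. Speed limits (rad/s): [2.22, 2.22, 2.57, 3.14, 3.14, 3.14].

### API

Orientations are given as [roll, pitch, yaw] about the fixed x, y, z axes, in that order (R = Rz(yaw) Ry(pitch) Rx(roll)).
In Python, from cell import manip gives the robot as it stands.
- The arm moves only by the tool jog_arm, never from a script. Its argument "series" is a list of rows, each a list of 7 numbers: the shift along the world's x, y, z as a fraction of full scale, then the turn, a rotation vector about the world's x, y, z as a fraction of full scale, then the closure, from 0 (fully open) to 1 (shut). In form: [[dx, dy, dz, wx, wy, wz, fingers], ...]. A call has 1 to 8 rows; each row is the pose to reach, as a shift and turn from the pose commanded when the call began; what a row does not reach only later rows make up. Full scale, the value 1, is 120 mm for a shift and 90 degrees for a turn. A row lasts 1/12 s, in which the tool goes at most 41.7 mm and 7.16 degrees, less where a joint would pass 70% of its speed; a pose out of reach is approached as far as the arm can. A call with a number of a shift or a turn outside -1 to 1 is refused whole. A call with a gripper value outside its range is refused whole. The fingers move at their own pace and stop on an object; "grip_force" is the grip in N (left out, the last holds). Time passes only in rows, so rows that repeat a pose let the fingers close. It gives the time, the measured TCP pose, the force, the opening and the grip force at its end, in the units of the state.
- manip.read_state(): the state, without advancing time (a new reading comes with each control period).
- manip.camera(name): name is "side" or "top" or "wrist"; returns a dict with "frame" (480x640x3 uint8, red, green, blue), "vfov" (degrees; the focal length in pixels is half the picture's height over the tangent of half this angle, whatever the lens; pixels are square), "cx", "cy" (the principal point, pixels), "R" (3x3) and "t" (3): a world point X has camera coordinates R X + t; the wrist camera has in their place "hand_eye" (4x4, takes a point from camera to tool coordinates, whose origin is the TCP and whose axes are the flange's). Camera axes: x right, y down, z forward; pixel columns grow to the right and rows downward; lengths in mm; the calibration is good to about 2 mm. A picture is of the moment at which its call begins: read the wrist's pose just before it. There is no depth.
- manip.sign_off(): hands the job in; it is judged then, once.
The state is a dict: "clock": time; "joints": joint angles; "qd": joint speeds; "effort": joint torques, N m; "eef_pos": TCP position; "eef_rot": TCP orientation; "wrist_force": force on the tool from outside, world axes, zero at the start; "moment": the same for the moment, N m; "finger_gap": finger opening in mm; "finger_force": force on a finger pad.
Only numpy, scipy, OpenCV 4.12 (cv2) and the standard library are available. Lean on these libraries where they do the work, as an engineer would, in place of code of your own. Each camera call takes 0.05 s, during which the arm holds its last target. There are 200 camera calls.

### The job

Straighten up the chopsticks for the customers, touching them only with the rake: take the toothed hand rake out of its rest and comb the scattered sticks along the steel tray (the teeth fit between its ribs) into the smooth bay at the end, until all four lie flat on the floor of the bay, parallel and side by side against its end wall. Then stand the rake back upright in its rest. Leave the wipes and the order pad where they are.

Things in the scene. Friction and masses are not known exactly. Their poses are not given: they have to be found in the camera images.
- tray: Fixed steel chopstick tray, 206 x 316 mm outside, 200 x 310 mm inside, walls 34 mm high. Origin: centre of its underside, on the counter; z up, y along its length, x across. Ribs run along y over most of the floor; the smooth bay without ribs is at the -y end, y = -155 to -93 mm; there the end wall is cut down to 20 mm over its middle 96 mm.
- ribs (a point): Middle of the ribs' bay ends, floor level (tray frame (0, -93, 4) mm, the floor being 4 mm thick). Eight ribs, 8 mm wide, 6 mm high, run from here to y = +149 mm of the tray, at tray x = +-12.5, +-37.5, +-62.5, +-87.5 mm. The gaps between, centred on x = 0, +-25, +-50, +-75 mm, are 17 mm wide and open down to the floor, level with the bay's.
- bay (a point): Foot of the bay's end wall in its middle: inner face, floor level (tray frame (0, -155, 4) mm). Axes as the tray's: y points from the end wall into the tray, z up.
- entry (a point): Point on the tray's floor behind the scattered sticks, away from the bay (tray frame (0, 139, 4) mm), in the middle gap: the rake can be let down here, teeth in the gaps, between the sticks (which start between about y = -128 and +128 mm of the tray) and the +y end wall's inner face (y = +155 mm).
- rake: Loose bamboo hand rake, about 160 g: a comb 156 mm long (x), 12 mm thick (y), with seven teeth 6 mm wide, 24 mm long, 25 mm apart (x = 0, +-25, +-50, +-75 mm) that fit the gaps between the tray's ribs; on top a dark grip bar 120 mm long (x), 22 mm thick (y), 58 to 90 mm above the tooth tips. Origin: centre of the tooth tips; z up. Same both ways round. It stands on its teeth in the rest.
- rest: Fixed steel rest for the rake: base plate 196 x 48 x 8 mm with a channel along x, 166 mm long and 18 mm wide inside, its floor 8 mm, its walls 34 mm and its flared lips 44 mm above the counter. Origin: centre of the underside, on the counter; x along the channel, z up.
- slot (a point): Centre of the floor of the rest's channel, 8 mm above the rest's origin; the rake's origin lies here when it stands in the rest.
- stick_1: Loose bamboo chopstick, 180 mm long (x), square, 9.5 mm thick at its head (-x) tapering to 7.7 mm at its tip (+x), 14 g; lying askew across the ribs at the start, head to either side. Origin: on its axis, at mid length (it may come to lie on any of its four sides).
- stick_2: Loose bamboo chopstick, 180 mm long (x), square, 9.5 mm thick at its head (-x) tapering to 7.7 mm at its tip (+x), 14 g; lying askew across the ribs at the start, head to either side. Origin: on its axis, at mid length (it may come to lie on any of its four sides).
- stick_3: Loose bamboo chopstick, 180 mm long (x), square, 9.5 mm thick at its head (-x) tapering to 7.7 mm at its tip (+x), 14 g; lying askew across the ribs at the start, head to either side. Origin: on its axis, at mid length (it may come to lie on any of its four sides).
- stick_4: Loose bamboo chopstick, 180 mm long (x), square, 9.5 mm thick at its head (-x) tapering to 7.7 mm at its tip (+x), 14 g; lying askew across the ribs at the start, head to either side. Origin: on its axis, at mid length (it may come to lie on any of its four sides).
- wet_wipes: Bystander: pack of wet wipes, 69 x 159 x 37 mm, on the counter beyond the tray. Origin: centre of its underside.
- order_pad: Bystander: ring-bound order pad, 130 x 94 x 13 mm, on the counter left of the rest. Origin: centre of its underside.

How it is judged:
By the outcome, as a careful person would: the job done as asked, in the order asked, and still so for the second after the job is handed in, with the robot touching nothing.
It also fails if it takes over 64 s, if anything falls off the work surface, if the arm or the gripper's body presses on something with over 40 N, if the wrist force passes 120 N, or if a joint passes its speed limit or range.

## Working session

There is one attempt and no reset: what is moved stays moved. The work goes in short steps, Python scripts to look and compute and a tool call to move; the robot and the scene stay as the last step left them, time stands still between calls to the robot, and variables do not carry over. Pictures are saved under pics/ and viewed, at most 10 in all, crops included, and the job is handed in when it is done.

Besides the shell and the picture viewer there is one more tool, called after "Call:" as name(argument=value, ...), one argument or row to a line, values as JSON. jog_arm: Moves the arm, as the interface text tells. Its arguments: {"type":"object","properties":{"series":{"type":"array"},"grip_force":{"type":"number"}},"required":["series"]}

```bash
mkdir -p pics; ls; python3 - <<'E'
from cell import manip
import cv2,numpy as np
print(manip.read_state(), manip.finger_overhang)
for n in("top","side"):
    c=manip.camera(n); cv2.imwrite(f"pics/{n}0.png",c["frame"][:,:,::-1]); print(n,c["vfov"],c["cx"],c["cy"],c["R"],c["t"])
E
```

```text
pics
{'clock': 0.0, 'joints': array([-1.36457797e+00,  3.00465218e-01,  1.52156524e+00,  5.13746671e-06,
        1.32071302e+00, -6.65720367e-02]), 'qd': array([-2.95264005e-04,  9.68335249e-05,  9.92223589e-05, -1.31486272e-03,
        1.60444412e-04,  1.10338462e-03]), 'effort': array([-6.99309003e-04, -5.31808627e+01, -3.52737665e+01,  7.08849868e-02,
        2.43802113e-02, -4.85009537e-05]), 'eef_pos': array([ 148.13405842, -529.37103639,  175.69628386]), 'eef_rot': array([-3.14044472e+00, -8.15206579e-05,  2.72789074e-01]), 'wrist_force': array([ 0.08664832,  0.54978888, -0.60513685]), 'moment': array([0.02850239, 0.00564969, 0.03833683]), 'finger_force': 0.0, 'finger_gap': 94.1215833684391} 8.0
top 53.44265600010921 314.67110994145867 230.9146686210793 [[-0.00113735 -0.99998493 -0.005371  ]
 [-0.99481275  0.00167775 -0.10170929]
 [ 0.10171676  0.00522746 -0.99479966]] [  39.73218209  522.36081847 1408.25450545]
side 56.553643019182424 322.31624757879194 235.26143021980027 [[ 0.94219146 -0.33465188  0.01683388]
 [-0.11340493 -0.36575292 -0.92377709]
 [ 0.31530078  0.86846584 -0.38256045]] [-489.13915931  109.33416189  922.14747916]
```

View pics/top0.png

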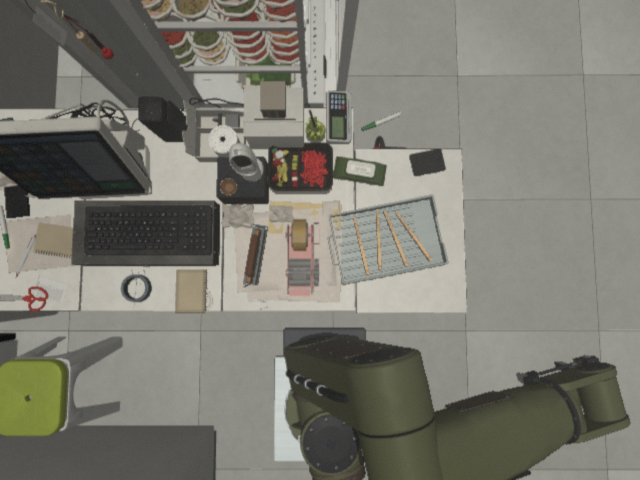

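View pics/side0.png

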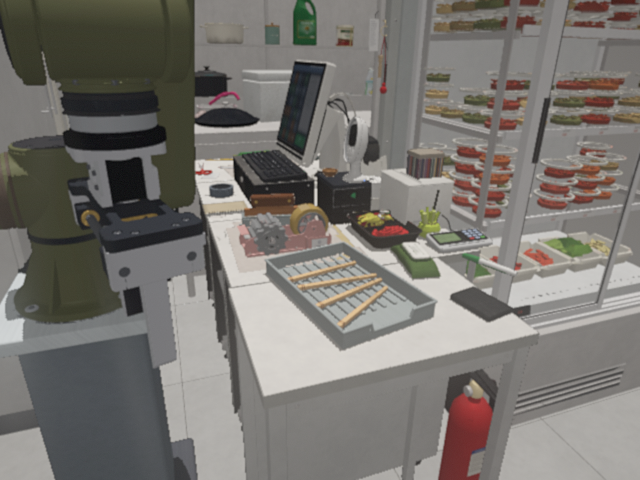

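The top view shows the tray at about (331–447, 196–285) with its bay at the right (world -y), and the rake in its rest at about (255,255). The side view confirms the notch at the near end wall, around (385,325).

```bash
cat > h.py <<'E'
from cell import manip
import cv2,numpy as np
from scipy.spatial.transform import Rotation as Ro
def cam(n):
    s=manip.read_state(); c=manip.camera(n); c["f"]=240/np.tan(np.radians(c["vfov"])/2)
    if n=="wrist":
        T=np.eye(4);T[:3,:3]=Ro.from_euler("xyz",s["eef_rot"]).as_matrix();T[:3,3]=s["eef_pos"]
        M=T@np.array(c["hand_eye"]); c["Rc"]=M[:3,:3]; c["o"]=M[:3,3]
    else: c["Rc"]=np.array(c["R"]).T; c["o"]=-c["Rc"]@np.array(c["t"])
    return c
def ray(c,p,z):
    d=c["Rc"]@np.array([(p[0]-c["cx"])/c["f"],(p[1]-c["cy"])/c["f"],1]); return c["o"]+d*(z-c["o"][2])/d[2]
def proj(c,X):
    q=c["Rc"].T@(np.array(X)-c["o"]); return c["f"]*q[:2]/q[2]+[c["cx"],c["cy"]]
E
python3 - <<'E'
from h import *
c=cam("top"); 
im=c["frame"][:,:,::-1][180:300,230:455]; cv2.imwrite("pics/t1.png",cv2.resize(im,None,fx=3.5,fy=3.5,interpolation=cv2.INTER_CUBIC))
for p in [(331,212),(432,197),(447,264),(343,285)]: print(ray(c,p,34).round())
for p in [(261,226),(251,284)]: print(ray(c,p,98).round())
print(np.array(manip.camera("wrist")["hand_eye"]).round(2), manip.camera("wrist")["vfov"])
E
```

```text
[579. -10.  34.]
[ 624. -315.   34.]
[ 422. -354.   34.]
[361. -45.  34.]
[530. 192.  98.]
[364. 219.  98.]
[[   0.     -0.96   -0.29   83.41]
 [   1.      0.      0.     -0.86]
 [  -0.     -0.29    0.96 -209.06]
 [   0.      0.      0.      1.  ]] 71.93164942871614
```

View pics/t1.png

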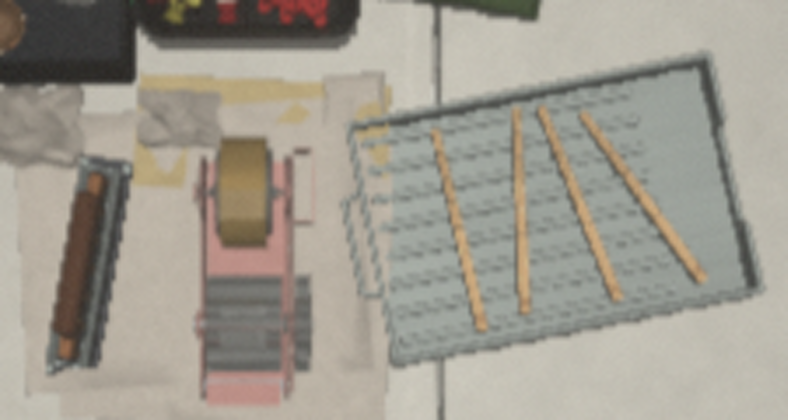

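The crop shows four sticks across the ribs, head-to-tip slightly askew, with the smooth bay at the right. The rake stands at the left with its long axis near vertical in the image. I'm moving over the tray for a closer look.

Call:
jog_arm(
  series=[
    [0.9, 0.98, 0.4, 0, 0, 0, 0],
    [0.9, 0.98, 0.4, 0, 0, 0, 0],
    [0.9, 0.98, 0.4, 0, 0, 0, 0],
    [0.9, 0.98, 0.4, 0, 0, 0, 0],
    [0.9, 0.98, 0.4, 0, 0, 0, 0],
  ],
)

```text
clock: 0.67
eef_pos: [259.8, -409.0, 226.8]
eef_rot: [3.138, -0.002, 0.277]
wrist_force: [-1.1, 0.4, 0.6]
finger_gap: 93.9
finger_force: 0.0
```

Call:
jog_arm(
  series=[
    [0.9, 0.98, 0, 0, 0, 0, 0],
    [0.9, 0.98, 0, 0, 0, 0, 0],
    [0.9, 0.98, 0, 0, 0, 0, 0],
    [0.9, 0.98, 0, 0, 0, 0, 0],
    [0.9, 0.98, 0, 0, 0, 0, 0],
  ],
)

```text
clock: 1.08
eef_pos: [366.9, -291.0, 224.3]
eef_rot: [-3.141, -0.001, 0.277]
wrist_force: [-1.0, -0.2, -0.7]
finger_gap: 94.0
finger_force: 0.0
```

Call:
jog_arm(
  series=[
    [0.8, 0.9, 0, 0, 0, 0, 0],
    [0.8, 0.9, 0, 0, 0, 0, 0],
    [0.8, 0.9, 0, 0, 0, 0, 0],
    [0.8, 0.9, 0, 0, 0, 0, 0],
    [0.8, 0.9, 0, 0, 0, 0, 0],
    [0.8, 0.9, 0, 0, 0, 0, 0],
    [0.8, 0.9, 0, 0, 0, 0, 0],
  ],
)

```text
clock: 1.67
eef_pos: [459.7, -187.2, 224.1]
eef_rot: [-3.142, 0.0, 0.272]
wrist_force: [-0.1, -0.2, -0.1]
finger_gap: 93.9
finger_force: 0.0
```

```bash
python3 - <<'E'
from h import *
import pickle
c=cam("wrist"); s=manip.read_state(); print(s["clock"],s["eef_pos"],s["eef_rot"],s["joints"]); pickle.dump(c,open("w1.pkl","wb"))
cv2.imwrite("pics/w1.png",c["frame"][:,:,::-1])
E
```

```text
1.7167 [ 459.56877269 -187.4450987   224.1657568 ] [3.14157056e+00 2.72394262e-04 2.71631907e-01] [-4.60962459e-01  1.44680891e-01  1.59829902e+00 -2.01578455e-04
  1.39880048e+00  8.38236476e-01]
```

View pics/w1.png

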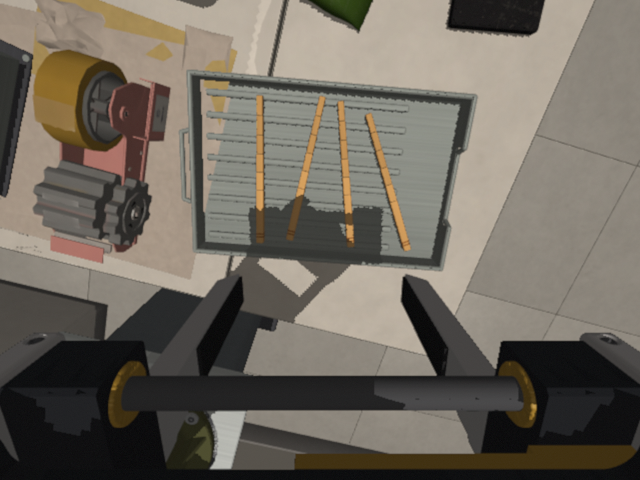

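The wrist picture shows the tray's rim corners at about (190,71), (476,95), (443,270) and (194,254). All four sticks lie on the ribs, and the notch is at (455,190).

```bash
cat >> h.py <<'E'
def fit(W,L):  # rigid 2D: local L -> world W, returns yaw,t,residuals
    L=np.array(L,float);W=np.array(W)[:,:2];l=L-L.mean(0);w=W-W.mean(0)
    a=np.arctan2((l[:,0]*w[:,1]-l[:,1]*w[:,0]).sum(),(l*w).sum()); R=np.array([[np.cos(a),-np.sin(a)],[np.sin(a),np.cos(a)]])
    t=W.mean(0)-R@L.mean(0); return a,t,(W-(L@R.T+t))
def sticks(c,a,t,z=15):
    hs=cv2.cvtColor(c["frame"],cv2.COLOR_RGB2HSV); m=cv2.inRange(hs,(8,90,90),(25,255,255))
    R=np.array([[np.cos(a),-np.sin(a)],[np.sin(a),np.cos(a)]]); out=[]
    for k in cv2.findContours(m,cv2.RETR_EXTERNAL,cv2.CHAIN_APPROX_NONE)[0]:
        if cv2.contourArea(k)<60: continue
        P=np.array([(ray(c,p,z)[:2]-t)@R for p in k[:,0].astype(float)])
        if abs(P[:,0].mean())>100 or abs(P[:,1].mean())>160: continue
        (cx,cy),(w,h),an=cv2.minAreaRect(P.astype(np.float32)); b=cv2.boxPoints(((cx,cy),(w,h),an))
        i=P[P[:,0].argmin()];j=P[P[:,0].argmax()]; out.append((i.round(),j.round(),round(max(w,h)),round(min(w,h),1)))
    return out
E
python3 - <<'E'
from h import *
import pickle
c=pickle.load(open("w1.pkl","rb"))
hs=c["frame"]
# tray corners (left edge image = +y, top = +x)
W=[ray(c,p,34) for p in [(188.5,70),(477,95),(442,271),(194,255)]]
a,t,r=fit(W,[(103,158),(103,-158),(-103,-158),(-103,158)]); print(a,t,r.round(1))
R=np.array([[np.cos(a),-np.sin(a)],[np.sin(a),np.cos(a)]])
im=c["frame"][:,:,::-1].copy()
for x in(-87.5,-62.5,-37.5,-12.5,12.5,37.5,62.5,87.5):
  for y in(-93,149):
    u=proj(c,np.r_[R@[x,y]+t,10]); cv2.circle(im,tuple(np.int32(u.round()*1)),1,(0,0,255),-1)
for q in[(x,y) for x in(-103,103) for y in(-158,158)]:
    u=proj(c,np.r_[R@q+t,34]); cv2.circle(im,tuple(np.int32(u.round())),1,(255,0,0),-1)
cv2.imwrite("pics/w1c.png",cv2.resize(im[55:285,175:490],None,fx=2.5,fy=2.5,interpolation=cv2.INTER_NEAREST))
for s in sticks(c,a,t): print(s)
E
```

```text
0.19709284164012011 [ 495.79899166 -181.74870513] [[ 3.8  1.9]
 [ 3.6 -1.6]
 [-2.1 -2.1]
 [-5.3  1.8]]
(array([ -87., -112.]), array([ 80., -46.]), 181, 9.9)
(array([-87., -38.]), array([ 91., -13.]), 180, 10.4)
(array([-70.,  38.]), array([94., 12.]), 167, 9.5)
(array([ 69., 130.]), array([ 85., 132.]), 16, 16.0)
(array([-77.,  84.]), array([90., 85.]), 166, 9.0)
(array([ 93., 134.]), array([102., 121.]), 28, 8.3)
```

View pics/w1c.png

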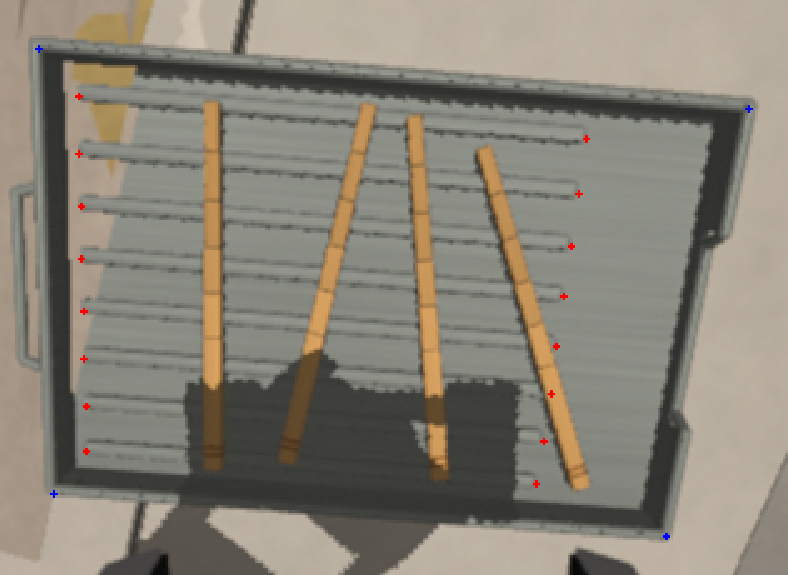

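The overlay matches the rims and rib ends to within about 2–4 mm: tray centre (496,-182), yaw 0.197. Sticks are at tray y ≈ 85, 25, -25 and -80. Next I go to the rake.

Call:
jog_arm(
  series=[
    [-0.1, 0.82, 0, 0, 0, -0.09, 0],
    [-0.1, 0.82, 0, 0, 0, -0.09, 0],
    [-0.1, 0.82, 0, 0, 0, -0.09, 0],
  ],
)

```text
clock: 1.97
eef_pos: [447.0, -86.5, 224.3]
eef_rot: [-3.141, -0.0, 0.128]
wrist_force: [-0.2, -0.2, -0.3]
finger_gap: 94.1
finger_force: 0.0
```

Call:
jog_arm(
  series=[
    [-0.1, 0.82, 0, 0, 0, -0.09, 0],
    [-0.1, 0.82, 0, 0, 0, -0.09, 0],
    [-0.1, 0.82, 0, 0, 0, -0.09, 0],
  ],
)

```text
clock: 2.22
eef_pos: [435.2, 12.0, 224.5]
eef_rot: [-3.141, -0.0, -0.013]
wrist_force: [0.3, -1.0, 0.3]
finger_gap: 93.9
finger_force: 0.0
```

Call:
jog_arm(
  series=[
    [-0.1, 0.82, 0, 0, 0, -0.09, 0],
    [-0.1, 0.82, 0, 0, 0, -0.09, 0],
    [-0.1, 0.82, 0, 0, 0, -0.09, 0],
  ],
)

```text
clock: 2.47
eef_pos: [423.5, 110.4, 224.5]
eef_rot: [-3.141, -0.0, -0.155]
wrist_force: [-0.0, -0.8, 0.4]
finger_gap: 94.0
finger_force: 0.0
```

Call:
jog_arm(
  series=[
    [0, 0.8, 0, 0, 0, 0, 0],
    [0, 0.8, 0, 0, 0, 0, 0],
    [0, 0.8, 0, 0, 0, 0, 0],
    [0, 0.8, 0, 0, 0, 0, 0],
    [0, 0.8, 0, 0, 0, 0, 0],
    [0, 0.8, 0, 0, 0, 0, 0],
  ],
)

```text
clock: 2.97
eef_pos: [424.4, 203.4, 224.3]
eef_rot: [3.141, -0.0, -0.153]
wrist_force: [0.1, -0.6, 0.2]
finger_gap: 94.2
finger_force: 0.0
```

```bash
python3 - <<'E'
from h import *
import pickle
c=cam("wrist"); s=manip.read_state(); print(s["clock"],s["eef_pos"],s["eef_rot"],s["joints"]); pickle.dump(c,open("w2.pkl","wb"))
cv2.imwrite("pics/w2.png",c["frame"][:,:,::-1])
E
```

```text
3.0167 [424.46593127 203.26744752 224.3378695 ] [ 3.14152621e+00 -1.81650459e-04 -1.53301246e-01] [ 3.68855137e-01  8.50530420e-02  1.66421637e+00 -1.50586696e-04
  1.39219894e+00  2.09297946e+00]
```

View pics/w2.png

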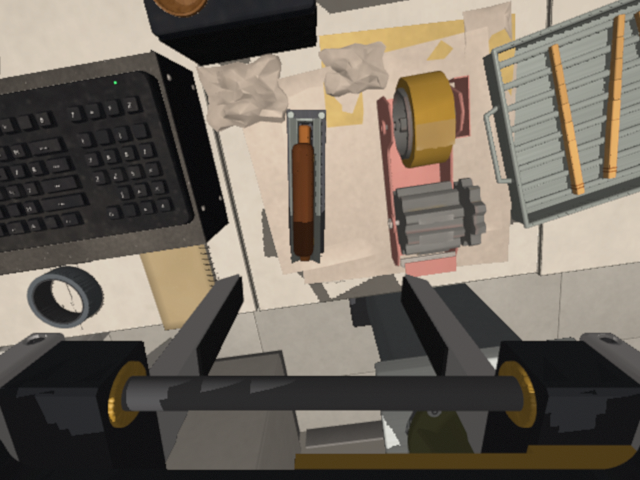

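The wrist view shows the brown grip bar from (303,143) to (303,257), and the rest's base plate from about (306,110) to (306,263).

```bash
python3 - <<'E'
from h import *
import pickle
c=pickle.load(open("w2.pkl","rb"))
hs=cv2.cvtColor(c["frame"],cv2.COLOR_RGB2HSV)[100:280,270:345]
m=cv2.inRange(hs,(0,100,20),(13,255,150)); n,l,st,_=cv2.connectedComponentsWithStats(m); k=1+st[1:,4].argmax(); print(st[k])
ys,xs=np.nonzero(l==k); P=np.array([ray(c,(x+270,y+100),98)[:2] for x,y in zip(xs,ys)],np.float32)
(cc,wh,an)=cv2.minAreaRect(P); print(cc,wh,an)
b=cv2.boxPoints((cc,wh,an)); print(b.round(1))
for p in[(287,110),(327,110),(327,263),(289,263)]: print(ray(c,p,8).round(1))
E
```

```text
[  22   25   22  136 2397]
(454.04132080078125, 218.2644805908203) (20.944427490234375, 138.0140380859375) 80.65663146972656
[[384.2 219.1]
 [520.4 196.7]
 [523.8 217.4]
 [387.7 239.8]]
[545.8 226.8   8. ]
[538.6 179.3   8. ]
[344.3 208.2   8. ]
[352.2 259.8   8. ]
```

Call:
jog_arm(
  series=[
    [0.18, 0.13, -0.2, 0, 0, -0.006, 0],
    [0.18, 0.13, -0.55, 0, 0, -0.006, 0],
    [0.18, 0.13, -0.9, 0, 0, -0.006, 0],
    [0.18, 0.13, -0.9, 0, 0, -0.006, 0],
    [0.18, 0.13, -0.9, 0, 0, -0.006, 0],
  ],
  grip_force=50,
)

```text
clock: 3.43
eef_pos: [445.4, 219.1, 116.1]
eef_rot: [3.14, 0.003, -0.162]
wrist_force: [0.8, -0.5, -0.3]
finger_gap: 93.8
finger_force: 0.0
```

```bash
python3 - <<'E'
from h import *
import pickle
c=cam("wrist"); s=manip.read_state(); print(s["clock"],s["eef_pos"],s["eef_rot"])
im=c["frame"]
hs=cv2.cvtColor(im,cv2.COLOR_RGB2HSV)
m=cv2.inRange(hs,(0,100,20),(13,255,150)); n,l,st,_=cv2.connectedComponentsWithStats(m); k=1+st[1:,4].argmax(); print(st[k])
ys,xs=np.nonzero(l==k); P=np.array([ray(c,(x,y),98)[:2] for x,y in zip(xs,ys)],np.float32)
(cc,wh,an)=cv2.minAreaRect(P); print(cc,wh,an)
cv2.imwrite("pics/w3.png",im[:,:,::-1])
E
```

```text
3.4833 [446.56446458 219.77986511 118.04728935] [-3.14110601e+00 -8.85702934e-04 -1.61950280e-01]
[ 305  144   30  181 4388]
(458.0489501953125, 218.291748046875) (20.648746490478516, 134.68356323242188) 80.75927734375
```

View pics/w3.png

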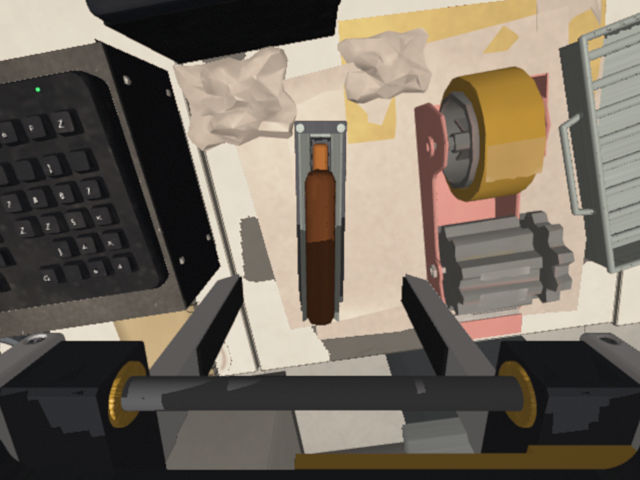

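The bar is centred between the fingers, with ends at rows 170 and 325. I'm lowering and closing.

Call:
jog_arm(
  series=[
    [0.015, 0, -0.2, 0, 0, 0, 0],
    [0.015, 0, -0.375, 0, 0, 0, 0],
    [0.015, 0, -0.375, 0, 0, 0, 0],
    [0.015, 0, -0.375, 0, 0, 0, 0],
    [0.015, 0, -0.375, 0, 0, 0, 1],
    [0.015, 0, -0.375, 0, 0, 0, 1],
    [0.015, 0, -0.375, 0, 0, 0, 1],
    [0.015, 0, -0.375, 0, 0, 0, 1],
  ],
  grip_force=50,
)

```text
clock: 4.15
eef_pos: [448.0, 220.5, 72.2]
eef_rot: [-3.141, -0.001, -0.161]
wrist_force: [-0.2, -0.6, 0.0]
finger_gap: 71.0
finger_force: 0.0
```

Call:
jog_arm(
  series=[
    [0, 0, 0, 0, 0, 0, 1],
    [0, 0, 0, 0, 0, 0, 1],
    [0, 0, 0, 0, 0, 0, 1],
    [0, 0, 0, 0, 0, 0, 1],
    [0, 0, 0, 0, 0, 0, 1],
    [0, 0, 0, 0, 0, 0, 1],
  ],
)

```text
clock: 4.65
eef_pos: [447.6, 220.4, 71.2]
eef_rot: [3.142, 0.0, -0.161]
wrist_force: [-0.4, -0.2, 0.8]
finger_gap: 30.4
finger_force: 0.0
```

Call:
jog_arm(
  series=[
    [0, 0, 0, 0, 0, 0, 1],
    [0, 0, 0, 0, 0, 0, 1],
    [0, 0, 0, 0, 0, 0, 1],
    [0, 0, 0, 0, 0, 0, 1],
    [0, 0, 0, 0, 0, 0, 1],
    [0, 0, 0, 0, 0, 0, 1],
  ],
)

```text
clock: 5.15
eef_pos: [447.6, 220.3, 71.3]
eef_rot: [-3.142, -0.0, -0.161]
wrist_force: [0.8, 0.5, -0.3]
finger_gap: 0.4
finger_force: 0.0
```

Call:
jog_arm(
  series=[
    [0, 0, 0.2, 0, 0, 0, 1],
    [0, 0, 0.4, 0, 0, 0, 1],
    [0, 0, 0.6, 0, 0, 0, 1],
    [0, 0, 0.8, 0, 0, 0, 1],
    [0, 0, 1, 0, 0, 0, 1],
    [0, 0, 1, 0, 0, 0, 1],
  ],
)

```text
clock: 5.65
eef_pos: [449.1, 221.0, 195.8]
eef_rot: [-3.138, -0.006, -0.161]
wrist_force: [-0.1, -0.0, 1.1]
finger_gap: 0.3
finger_force: 0.0
```

Closed on nothing, so I need to look.

```bash
python3 - <<'E'
from h import *
import pickle
c=cam("wrist"); s=manip.read_state(); print(s["clock"],s["eef_pos"],s["eef_rot"])
pickle.dump(c,open("w4.pkl","wb"))
d=cam("side")["frame"]; im=c["frame"]
o=np.hstack([im[60:460,150:500],cv2.resize(d[150:300,180:340],(427,400))])
cv2.imwrite("pics/w4.png",o[:,:,::-1])
E
```

```text
5.7 [448.42910564 220.68897874 193.3012227 ] [-3.13951719 -0.00345164 -0.16070282]
```

View pics/w4.png

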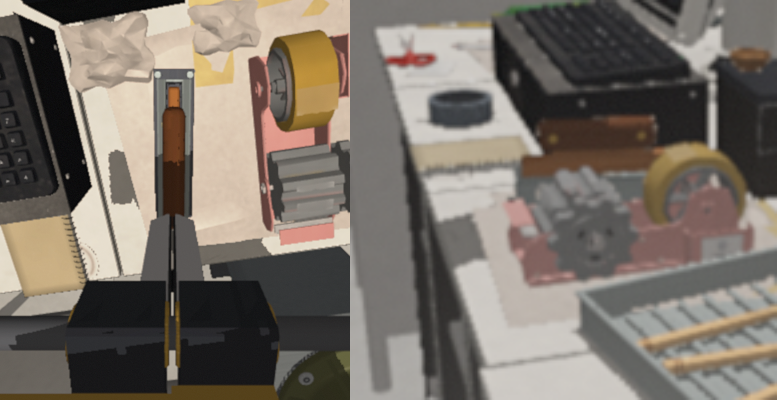

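The rake is undisturbed and the closed fingers sit over it, so my height or x estimate must be off. I'll check it by projecting into the side view and triangulating.

```bash
python3 - <<'E'
from h import *
import pickle
c=cam("side"); t=cam("top"); w=pickle.load(open("w4.pkl","rb"))
for z in(8,40,66,82,98): print(z,[(proj(c,(447+sx*60*.987,219-sx*60*.162,z))).round() for sx in(-1,1)])
for n,k in(("side",c),("top",t)):
    hs=cv2.cvtColor(k["frame"],cv2.COLOR_RGB2HSV); m=cv2.inRange(hs,(0,90,20),(13,255,170))
    nn,l,st,ce=cv2.connectedComponentsWithStats(m)
    for i in range(1,nn):
        if st[i,4]>25: print(n,st[i],ce[i].round(1))
print("wrist tcp proj",proj(w,(448.4,220.7,193.3)))
for z in(40,66,98): print(z,[proj(w,(447+sx*60*.987,219-sx*60*.162,z)).round() for sx in(-1,1)])
E
```

```text
8 [array([250., 226.]), array([293., 224.])]
40 [array([250., 215.]), array([293., 213.])]
66 [array([249., 206.]), array([293., 204.])]
82 [array([249., 201.]), array([293., 199.])]
98 [array([249., 195.]), array([293., 193.])]
side [504   0   6   6  29] [506.    2.2]
side [520   0  19   5  90] [528.9   1.9]
side [574   1  35  10 272] [591.9   6.2]
side [611   0  26   4  96] [623.    1.6]
side [608  12  29   9 153] [622.8  15.9]
side [501  17   6  10  44] [503.6  21.9]
side [516  16  20  12 148] [524.1  20.9]
side [574  21  30   6 125] [588.5  23.9]
side [337  39  13   7  71] [343.1  42.4]
side [557  78  67  12 570] [591.1  84. ]
side [492  80   5   9  30] [494.   84.1]
side [506  80  19  10 145] [514.   84.7]
side [380  82   7  12  36] [382.8  87.8]
side [503  97  24  13 167] [511.3 103.9]
side [584  97  30  10 248] [598.8 101.5]
side [487  98   7  10  52] [490.4 102.8]
side [580 114  30  10 239] [595.3 118.6]
side [484 117   7  11  50] [487.7 122. ]
side [499 118  18  11 152] [507.2 123.7]
side [457 147  29  15 234] [471.  152.9]
side [580 148  25   7  66] [588.6 150.7]
side [493 
[... 1054 characters left out ...]
top [273  35  25   8  93] [286.7  39.5]
top [237  38  28  15 114] [252.6  47.7]
top [272  43  26   9  98] [284.3  48.1]
top [101  47  12  12  89] [106.5  52.4]
top [252  49  14  11  47] [259.1  55.1]
top [274  53  25   8  95] [286.9  56.7]
top [300 150  29  38 774] [313.4 167.6]
top [272 159  10   8  51] [276.6 162.6]
top [292 171   5   6  26] [293.9 173.5]
top [272 173   6   8  30] [274.9 177. ]
top [292 181   6   6  30] [294.7 183.3]
top [254 230   6  11  42] [256.3 234.7]
top [ 22 287  26  25 223] [ 34.8 298.4]
wrist tcp proj [322.31274121 266.65941382]
40 [array([324., 268.]), array([324., 164.])]
66 [array([324., 276.]), array([325., 166.])]
98 [array([324., 289.]), array([325., 168.])]
```

The side view agrees with the bar being at (447,219), z 66–98. I'll reopen and lower again, then take frames during the closing and view them together.

Call:
jog_arm(
  series=[
    [0, 0, 0, 0, 0, 0, 0],
    [0, 0, 0, 0, 0, 0, 0],
    [0, 0, 0, 0, 0, 0, 0],
    [0, 0, 0, 0, 0, 0, 0],
    [0, 0, 0, 0, 0, 0, 0],
    [0, 0, 0, 0, 0, 0, 0],
    [0, 0, 0, 0, 0, 0, 0],
    [0, 0, 0, 0, 0, 0, 0],
  ],
)

```text
clock: 6.52
eef_pos: [447.6, 220.3, 191.2]
eef_rot: [-3.142, -0.0, -0.161]
wrist_force: [0.1, -0.9, 0.2]
finger_gap: 50.4
finger_force: 0.0
```

Call:
jog_arm(
  series=[
    [0, 0, 0, 0, 0, 0, 0.2],
    [0, 0, 0, 0, 0, 0, 0.2],
    [0, 0, 0, 0, 0, 0, 0.2],
    [0, 0, 0, 0, 0, 0, 0.2],
    [0, 0, 0, 0, 0, 0, 0.2],
  ],
)

```text
clock: 6.93
eef_pos: [447.6, 220.3, 191.2]
eef_rot: [3.142, -0.0, -0.161]
wrist_force: [0.6, 0.3, -0.1]
finger_gap: 74.8
finger_force: 0.0
```

Call:
jog_arm(
  series=[
    [0, 0, -0.25, 0, 0, 0, 0.2],
    [0, 0, -0.5, 0, 0, 0, 0.2],
    [0, 0, -0.75, 0, 0, 0, 0.2],
    [0, 0, -1, 0, 0, 0, 0.2],
    [0, 0, -1, 0, 0, 0, 0.2],
    [0, 0, -1, 0, 0, 0, 0.2],
  ],
)

```text
clock: 7.43
eef_pos: [447.2, 220.2, 71.1]
eef_rot: [3.141, 0.002, -0.161]
wrist_force: [0.4, 0.5, 1.2]
finger_gap: 75.0
finger_force: 0.0
```

```bash
python3 - <<'E'
from h import *
s=manip.read_state(); print(s["eef_pos"],s["finger_gap"],s["wrist_force"])
for n in("wrist","side"): cv2.imwrite(f"pics/a_{n}.png",cam(n)["frame"][:,:,::-1])
E
```

```text
[447.18067074 220.19694428  71.08016364] 74.96958215714236 [0.41158342 0.51856158 1.2131428 ]
```

Call:
jog_arm(
  series=[
    [0, 0, 0, 0, 0, 0, 0.7],
    [0, 0, 0, 0, 0, 0, 0.7],
    [0, 0, 0, 0, 0, 0, 0.7],
    [0, 0, 0, 0, 0, 0, 0.7],
    [0, 0, 0, 0, 0, 0, 0.7],
    [0, 0, 0, 0, 0, 0, 0.7],
    [0, 0, 0, 0, 0, 0, 0.7],
    [0, 0, 0, 0, 0, 0, 0.7],
  ],
  grip_force=50,
)

```text
clock: 8.2
eef_pos: [447.6, 220.3, 71.2]
eef_rot: [3.142, 0.0, -0.161]
wrist_force: [-0.2, -0.0, 0.1]
finger_gap: 28.5
finger_force: 0.0
```

```bash
python3 - <<'E'
from h import *
s=manip.read_state(); print(s["eef_pos"],s["finger_gap"],s["wrist_force"])
I=[cv2.imread(f"pics/a_{n}.png") for n in("wrist","side")]+[cam(n)["frame"][:,:,::-1] for n in("wrist","side")]
r=lambda w,d:np.hstack([cv2.resize(w[130:430,170:500],(330,300)),cv2.resize(d[100:270,180:420],(424,300))])
cv2.imwrite("pics/b.png",np.vstack([r(*I[:2]),r(*I[2:])]))
E
```

```text
[447.55619049 220.33793592  71.23834759] 28.546750154652692 [-0.23193822 -0.00345219  0.0740719 ]
```

View pics/b.png

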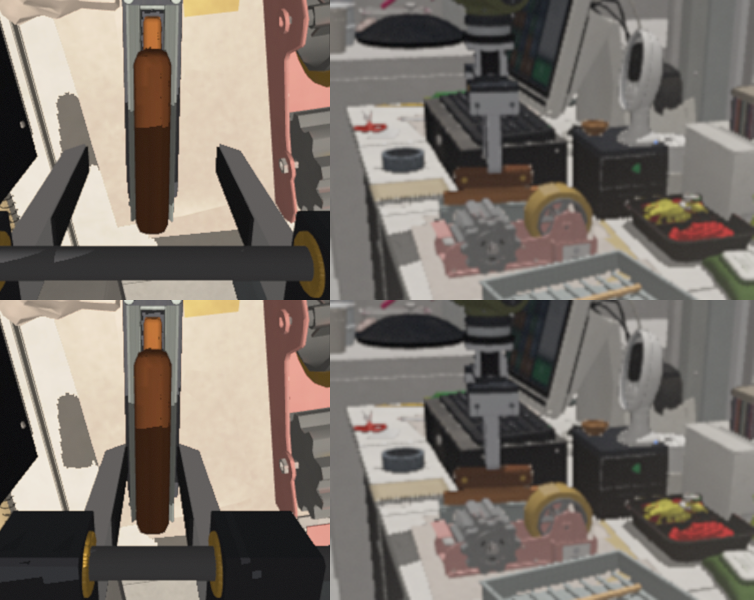

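At gap 28.5 mm the fingers straddle the bar, at (297,575)–(350,575) in the composite. In the side view the fingertip ends at the bar's top, near (490,172). Both cameras therefore put the real fingertips about 30 mm higher than the reported TCP and overhang imply. I'll go 30 mm lower and watch the force.

Call:
jog_arm(
  series=[
    [0, 0, 0, 0, 0, 0, 0.5],
    [0, 0, 0, 0, 0, 0, 0.5],
    [0, 0, -0.1, 0, 0, 0, 0.5],
    [0, 0, -0.2, 0, 0, 0, 0.5],
    [0, 0, -0.25, 0, 0, 0, 0.5],
    [0, 0, -0.25, 0, 0, 0, 0.5],
    [0, 0, -0.25, 0, 0, 0, 0.5],
  ],
)

```text
clock: 8.88
eef_pos: [447.6, 220.3, 41.4]
eef_rot: [3.141, 0.0, -0.161]
wrist_force: [-0.5, 0.1, -0.4]
finger_gap: 47.0
finger_force: 0.0
```

Call:
jog_arm(
  series=[
    [0, 0, 0, 0, 0, 0, 1],
    [0, 0, 0, 0, 0, 0, 1],
    [0, 0, 0, 0, 0, 0, 1],
    [0, 0, 0, 0, 0, 0, 1],
    [0, 0, 0, 0, 0, 0, 1],
    [0, 0, 0, 0, 0, 0, 1],
  ],
  grip_force=50,
)

```text
clock: 9.38
eef_pos: [447.7, 220.4, 41.5]
eef_rot: [-3.141, -0.0, -0.161]
wrist_force: [-0.9, -0.2, 2.4]
finger_gap: 21.6
finger_force: 50.0
```

```bash
python3 - <<'E'
from h import *
s=manip.read_state(); print(s["clock"],s["eef_pos"],s["finger_gap"],s["finger_force"],s["wrist_force"],s["moment"])
I=cam("side"); cv2.imwrite("pics/s5.png",I["frame"][:,:,::-1])
f=I["frame"]
# grey-finger column at x~270: print brightness/hue profile
for r in range(180,216,2): print(r,[tuple(int(v) for v in f[r,x]) for x in(258,266,271,276,284)])
print([proj(I,(447,205,z)).round() for z in(33,63,66,98)])
E
```

```text
9.3833 [447.7141524  220.41886851  41.52735224] 21.555370625027315 49.99794960021973 [-0.93856906 -0.21479214  2.40254457] [-0.02759005  0.17096235  0.06386362]
180 [(105, 101, 97), (45, 45, 46), (117, 117, 118), (53, 51, 53), (35, 34, 35)]
182 [(102, 99, 95), (51, 51, 51), (117, 117, 119), (73, 72, 73), (74, 71, 68)]
184 [(78, 76, 74), (48, 48, 47), (117, 116, 119), (64, 64, 64), (32, 31, 31)]
186 [(28, 28, 30), (37, 35, 36), (117, 116, 118), (61, 60, 62), (31, 30, 31)]
188 [(29, 30, 30), (84, 81, 81), (116, 116, 118), (60, 60, 61), (32, 32, 31)]
190 [(34, 32, 33), (49, 48, 48), (117, 116, 119), (58, 58, 59), (34, 33, 35)]
192 [(32, 31, 32), (35, 34, 35), (116, 116, 118), (58, 57, 58), (40, 37, 36)]
194 [(44, 37, 34), (45, 36, 32), (118, 117, 119), (76, 69, 67), (108, 71, 51)]
196 [(65, 46, 37), (65, 47, 36), (117, 116, 118), (78, 68, 65), (90, 61, 45)]
198 [(65, 47, 37), (63, 45, 36), (117, 116, 118), (80, 70, 66), (70, 49, 40)]
200 [(64, 46, 36), (61, 44, 34), (118, 118, 120), (79, 70, 67), (62, 46, 36)]
202 [(71, 52, 40), (65, 45, 37), (117, 117, 118), (85, 75, 71), (66, 49, 39)]
204 [(65, 46, 38), (64, 45, 34), (107, 107, 109), (79, 69, 65), (67, 51, 40)]
206 [(74, 54, 41), (77, 55, 42), (83, 66, 58), (82, 61, 47), (90, 65, 47)]
208 [(93, 66, 49), (92, 66, 47), (93, 66, 46), (93, 66, 48), (92, 66, 48)]
210 [(98, 69, 50), (97, 67, 47), (99, 71, 50), (98, 70, 50), (100, 72, 51)]
212 [(101, 72, 53), (105, 87, 78), (99, 69, 49), (98, 70, 51), (94, 66, 47)]
214 [(129, 124, 124), (117, 116, 114), (112, 100, 94), (94, 75, 60), (114, 105, 98)]
[array([273., 218.]), array([273., 208.]), array([273., 207.]), array([272., 196.])]
```

Gripped now: gap 21.6 mm at 50 N, with the fingertips at about z = 70, so rake tips sit at TCP z - 33.5. Next I measure the rake's offset along its length using the earlier frame, and check the lift with the camera.

```bash
python3 - <<'E'
from h import *
import pickle
w=pickle.load(open("w4.pkl","rb")); h=np.array(w["hand_eye"])
def setp(pos,yaw,roll=np.pi):
    T=np.eye(4);T[:3,:3]=Ro.from_euler("xyz",[roll,0,yaw]).as_matrix();T[:3,3]=pos;M=T@h; c=dict(w);c["Rc"]=M[:3,:3];c["o"]=M[:3,3];return c
for fn,pos in(("a_wrist",(447.2,220.2,71.1)),("w3",(446.5,219.8,117.5))):
    c=setp(pos,-.161); im=cv2.imread(f"pics/{fn}.png")
    col=im[:,320].astype(int) 
    hs=cv2.cvtColor(im,cv2.COLOR_BGR2HSV)
    print(fn,[ (r,tuple(int(v) for v in hs[r,320])) for r in range(140,380,6)])
    for r in (170,180,325,365): print(r,ray(c,(320,r),98).round(1))
E
```

```text
a_wrist [(140, (120, 5, 53)), (146, (11, 97, 92)), (152, (13, 178, 188)), (158, (14, 179, 189)), (164, (13, 178, 189)), (170, (13, 178, 189)), (176, (13, 178, 159)), (182, (12, 169, 62)), (188, (11, 173, 102)), (194, (11, 173, 115)), (200, (11, 172, 111)), (206, (11, 175, 111)), (212, (11, 174, 110)), (218, (11, 175, 112)), (224, (11, 175, 111)), (230, (12, 177, 111)), (236, (11, 177, 111)), (242, (11, 178, 112)), (248, (11, 175, 112)), (254, (11, 175, 112)), (260, (11, 175, 54)), (266, (12, 176, 55)), (272, (12, 181, 55)), (278, (12, 181, 55)), (284, (12, 170, 54)), (290, (11, 165, 54)), (296, (11, 172, 55)), (302, (12, 167, 55)), (308, (12, 162, 55)), (314, (11, 170, 54)), (320, (11, 162, 55)), (326, (12, 173, 53)), (332, (12, 183, 53)), (338, (11, 170, 54)), (344, (11, 164, 53)), (350, (11, 173, 53)), (356, (11, 168, 53)), (362, (12, 177, 49)), (368, (20, 26, 235)), (374, (19, 26, 239))]
170 [513.6 210.4  98. ]
180 [508.3 211.3  98. ]
325 [419.7 225.7  98. ]
365 [390.5 230.5  98. ]
w3 [(140, (120, 7, 72)), (146, (13, 181, 165)), (152, (13, 179, 181)), (158, (13, 177, 180)), (164, 
[... 192 characters left out ...]
108)), (218, (11, 176, 107)), (224, (12, 177, 108)), (230, (11, 176, 107)), (236, (11, 172, 108)), (242, (11, 181, 52)), (248, (12, 177, 52)), (254, (11, 177, 52)), (260, (11, 168, 53)), (266, (11, 167, 52)), (272, (10, 162, 52)), (278, (12, 162, 52)), (284, (10, 172, 52)), (290, (11, 175, 51)), (296, (12, 177, 52)), (302, (12, 175, 51)), (308, (12, 180, 51)), (314, (11, 163, 50)), (320, (12, 165, 51)), (326, (15, 48, 216)), (332, (15, 47, 215)), (338, (15, 49, 214)), (344, (20, 27, 229)), (350, (21, 29, 229)), (356, (20, 28, 227)), (362, (18, 35, 147)), (368, (19, 27, 179)), (374, (18, 31, 182))]
170 [508.9 210.9  98. ]
180 [502.2 212.   98. ]
325 [391.  230.1  98. ]
365 [354.5 236.1  98. ]
```

Call:
jog_arm(
  series=[
    [0, 0, 0.15, 0, 0, 0, 1],
    [0, 0, 0.3, 0, 0, 0, 1],
    [0, 0, 0.55, 0, 0, 0, 1],
    [0, 0, 0.8, 0, 0, 0, 1],
    [0, 0, 1, 0, 0, 0, 1],
    [0, 0, 1, 0, 0, 0, 1],
  ],
)

```text
clock: 9.93
eef_pos: [449.3, 221.0, 165.8]
eef_rot: [-3.138, -0.006, -0.161]
wrist_force: [1.0, 0.7, 0.3]
finger_gap: 21.6
finger_force: 50.0
```

Call:
jog_arm(
  series=[
    [0, 0, 0.3, 0, 0, 0, 1],
    [0, 0, 0.5, 0, 0, 0, 1],
    [0.05, -0.3, 0.5, 0, 0, 0.076, 1],
    [0.05, -0.5, 0.5, 0, 0, 0.076, 1],
    [0.05, -0.75, 0.5, 0, 0, 0.076, 1],
  ],
)

```text
clock: 10.35
eef_pos: [453.3, 129.6, 220.5]
eef_rot: [3.141, 0.001, -0.039]
wrist_force: [-0.2, -0.4, -1.9]
finger_gap: 21.5
finger_force: 50.0
```

Call:
jog_arm(
  series=[
    [0.05, -0.25, 0, 0, 0, 0.04, 1],
    [0.05, -0.5, 0, 0, 0, 0.076, 1],
    [0.05, -0.75, 0, 0, 0, 0.076, 1],
  ],
)

```text
clock: 10.6
eef_pos: [459.2, 39.0, 220.3]
eef_rot: [-3.142, 0.001, 0.082]
wrist_force: [1.1, -0.6, -2.2]
finger_gap: 21.5
finger_force: 50.0
```

Call:
jog_arm(
  series=[
    [0.06, -0.25, 0, 0, 0, 0.04, 1],
    [0.06, -0.5, 0, 0, 0, 0.076, 1],
    [0.06, -0.735, 0, 0, 0, 0.076, 1],
    [0.06, -0.735, -0.3, 0, 0, 0.076, 1],
    [0.06, -0.735, -0.6, 0, 0, 0.076, 1],
    [0.06, -0.735, -0.85, 0, 0, 0.076, 1],
    [0.06, -0.735, -0.85, 0, 0, 0.076, 1],
    [0.06, -0.735, -0.85, 0, 0, 0.076, 1],
  ],
)

```text
clock: 11.27
eef_pos: [466.1, -47.7, 118.6]
eef_rot: [-3.14, 0.003, 0.197]
wrist_force: [-0.4, -0.5, 0.2]
finger_gap: 21.5
finger_force: 50.0
```

```bash
python3 - <<'E'
from h import *
import pickle
c=cam("wrist"); s=manip.read_state(); print(s["clock"],s["eef_pos"],s["eef_rot"],s["finger_gap"],s["wrist_force"])
pickle.dump((c,s),open("w6.pkl","wb"))
a=.197;t=np.array([495.8,-181.7]);R=np.array([[np.cos(a),-np.sin(a)],[np.sin(a),np.cos(a)]])
print("tcp in tray",(s["eef_pos"][:2]-t)@R)
im=c["frame"][:,:,::-1].copy()
for x in(-87.5,-62.5,-37.5,-12.5,12.5,37.5,62.5,87.5):
  for y in(-93,149):
    u=proj(c,np.r_[R@[x,y]+t,10]); cv2.circle(im,tuple(np.int32(u.round())),1,(0,0,255),-1)
for x in range(-75,76,25):
    u=proj(c,np.r_[R@[x,139]+t,4]); cv2.circle(im,tuple(np.int32(u.round())),1,(0,255,0),-1)
for q in[(x,y) for x in(-103,103) for y in(-158,158)]:
    u=proj(c,np.r_[R@q+t,34]); cv2.circle(im,tuple(np.int32(u.round())),1,(255,0,0),-1)
cv2.imwrite("pics/w6.png",im[:,:])
E
```

```text
11.3167 [467.1868605  -47.84280008 120.21459818] [ 3.14149302e+00 -2.86900428e-04  1.97582239e-01] 21.902682989273117 [ 0.3913737   0.41631349 -1.21269577]
tcp in tray [ -1.86007481 136.86855681]
```

View pics/w6.png

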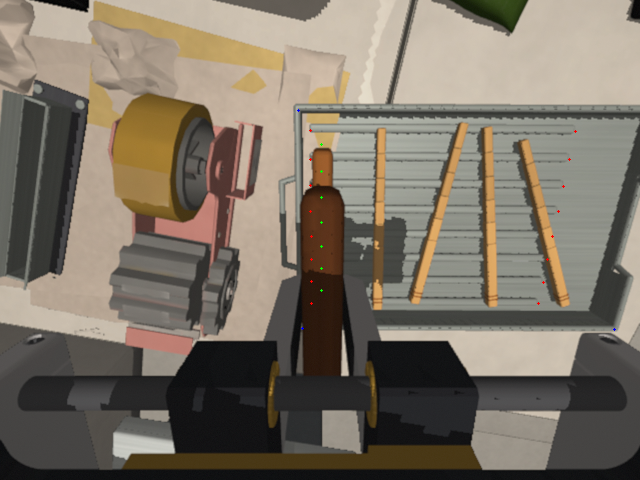

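The view shows the rake held at (322,150–380), with the overlay's gap and rib points lying on the ribs to within about 2 px. Sticks are at columns 380, 440, 490 and 545. I'll refine the rib phase numerically, since I'm out of picture views.

```bash
python3 - <<'E'
from h import *
import pickle
c,s=pickle.load(open("w6.pkl","rb")); c1=pickle.load(open("w1.pkl","rb"))
a=.197;t=np.array([495.8,-181.7]);R=np.array([[np.cos(a),-np.sin(a)],[np.sin(a),np.cos(a)]])
def prof(c,ys,z,step=1):
    g=cv2.cvtColor(c["frame"],cv2.COLOR_RGB2GRAY).astype(np.float32); X=np.arange(-104,105,step)
    out=[]
    for y in ys:
        u=np.array([proj(c,np.r_[R@[x,y]+t,z]) for x in X],np.float32)
        out.append(cv2.remap(g,u[:,0].reshape(1,-1),u[:,1].reshape(1,-1),cv2.INTER_LINEAR)[0])
    return X,np.median(out,0)
for n,k,ys in(("w6",c,range(-16,-10)),("w6b",c,range(48,62)),("w1",c1,range(48,62)),("w1b",c1,range(100,120))):
    X,p=prof(k,ys,10); d=p-np.convolve(p,np.ones(25)/25,"same")
    mins=[int(X[i]) for i in range(3,len(X)-3) if p[i]==p[i-3:i+4].min() and d[i]<-6]
    print(n,[(m,int(p[m+104])) for m in mins])
    print("  dark phase", np.angle((np.minimum(d,0)*-1*np.exp(2j*np.pi*X/25))[15:-15].sum())/2/np.pi*25)
X,p=prof(c,range(48,62),10); print([int(v) for v in p])
# comb end and bar end in current view
hs=cv2.cvtColor(c["frame"],cv2.COLOR_RGB2HSV); print([(r,tuple(int(v) for v in hs[r,322])) for r in range(138,200,3)])
for r in(147,187): print([ray(c,(322,r),z).round(1) for z in(60,80,124,177)])
E
```

```text
w6 [(-98, 67), (-81, 92), (-56, 95), (-31, 96), (-14, 121), (-6, 113), (11, 132), (18, 120), (28, 87), (34, 72), (45, 66), (52, 66), (58, 68), (68, 100)]
  dark phase -6.021600289891421
w6b [(-97, 65), (-80, 97), (-56, 68), (-33, 70), (-22, 96), (-13, 73), (-7, 70), (11, 129), (19, 115), (36, 126), (43, 133), (61, 115), (68, 138), (86, 110)]
  dark phase -9.011686809406061
w1 [(-48, 62), (-31, 110), (-14, 118), (-7, 117), (11, 110), (18, 121), (36, 109), (43, 125), (61, 108), (68, 126), (86, 99)]
  dark phase 11.092814190794417
w1b [(-99, 58), (-81, 105), (-64, 122), (-56, 107), (-39, 120), (-31, 113), (-14, 117), (-7, 117), (11, 113), (18, 123), (36, 112), (43, 126), (61, 100), (68, 124), (86, 95)]
  dark phase -11.075832817691367
[67, 67, 66, 66, 66, 66, 66, 65, 78, 108, 133, 144, 143, 142, 137, 136, 140, 147, 152, 152, 149, 140, 119, 99, 97, 126, 144, 145, 145, 143, 142, 144, 147, 146, 145, 144, 144, 143, 142, 139, 129, 111, 103, 106, 99, 87, 78, 74, 68, 70, 98, 101, 95, 107, 122, 130, 132, 133, 131, 119, 109, 111, 103, 113, 117, 103, 86, 78, 74, 74, 71, 70, 76, 88, 110, 129, 135,
[... 664 characters left out ...]
2)), (141, (20, 119, 202)), (144, (20, 120, 197)), (147, (20, 120, 168)), (150, (13, 184, 93)), (153, (13, 180, 143)), (156, (13, 180, 157)), (159, (13, 181, 156)), (162, (14, 183, 155)), (165, (13, 181, 155)), (168, (13, 179, 155)), (171, (13, 181, 155)), (174, (13, 178, 155)), (177, (13, 178, 155)), (180, (13, 179, 155)), (183, (13, 179, 155)), (186, (11, 184, 50)), (189, (12, 184, 43)), (192, (11, 176, 55)), (195, (12, 182, 73)), (198, (12, 188, 80))]
[array([541.6, -32.1,  60. ]), array([542.1, -32. ,  80. ]), array([543.2, -31.8, 124. ]), array([544.5, -31.5, 177. ])]
[array([511.1, -38.3,  60. ]), array([513.9, -37.7,  80. ]), array([520. , -36.5, 124. ]), array([527.4, -35. , 177. ])]
```

The rib edges show the tray is offset by +2.1 mm in x from my fit, and the rake sits at +0.3 mm, so I shift 1.8 mm along tray x while letting the teeth down.

Call:
jog_arm(
  series=[
    [0.015, 0.003, -0.2, 0, 0, 0, 1],
    [0.015, 0.003, -0.4, 0, 0, 0, 1],
    [0.015, 0.003, -0.55, 0, 0, 0, 1],
    [0.015, 0.003, -0.6, 0, 0, 0, 1],
    [0.015, 0.003, -0.63, 0, 0, 0, 1],
    [0.015, 0.003, -0.65, 0, 0, 0, 1],
    [0.015, 0.003, -0.665, 0, 0, 0, 1],
    [0.015, 0.003, -0.665, 0, 0, 0, 1],
  ],
)

```text
clock: 11.98
eef_pos: [469.2, -47.6, 40.3]
eef_rot: [3.141, -0.001, 0.197]
wrist_force: [-0.1, -0.1, -1.6]
finger_gap: 21.9
finger_force: 50.0
```

```bash
python3 - <<'E'
from h import *
s=manip.read_state(); print(s["clock"],s["eef_pos"],s["finger_gap"],s["wrist_force"],s["moment"])
E
```

```text
11.9833 [469.15755378 -47.57649449  40.30106146] 21.88125070166862 [-0.13334678 -0.10076414 -1.63961406] [-0.02137702  0.02632729  0.01949578]
```

The teeth are in the gaps with no contact force. I'm combing along slowly.

Call:
jog_arm(
  series=[
    [0.01, -0.049, 0, 0, 0, 0, 1],
    [0.02, -0.098, 0, 0, 0, 0, 1],
    [0.029, -0.147, 0, 0, 0, 0, 1],
    [0.039, -0.196, 0, 0, 0, 0, 1],
    [0.049, -0.245, 0, 0, 0, 0, 1],
    [0.059, -0.294, 0, 0, 0, 0, 1],
    [0.068, -0.343, 0, 0, 0, 0, 1],
    [0.078, -0.392, 0, 0, 0, 0, 1],
  ],
)

```text
clock: 12.65
eef_pos: [478.0, -95.2, 39.4]
eef_rot: [-3.142, 0.0, 0.197]
wrist_force: [-1.0, 0.7, -1.3]
finger_gap: 21.5
finger_force: 50.0
```

Call:
jog_arm(
  series=[
    [0.01, -0.049, 0, 0, 0, 0, 1],
    [0.02, -0.098, 0, 0, 0, 0, 1],
    [0.029, -0.147, 0, 0, 0, 0, 1],
    [0.039, -0.196, 0, 0, 0, 0, 1],
    [0.049, -0.245, 0, 0, 0, 0, 1],
    [0.059, -0.294, 0, 0, 0, 0, 1],
    [0.068, -0.343, 0, 0, 0, 0, 1],
    [0.078, -0.392, 0, 0, 0, 0, 1],
  ],
)

```text
clock: 13.32
eef_pos: [487.4, -142.2, 39.4]
eef_rot: [-3.142, -0.0, 0.197]
wrist_force: [0.2, 0.8, -1.9]
finger_gap: 21.4
finger_force: 50.0
```

Call:
jog_arm(
  series=[
    [0.01, -0.049, 0, 0, 0, 0, 1],
    [0.02, -0.098, 0, 0, 0, 0, 1],
    [0.029, -0.147, 0, 0, 0, 0, 1],
    [0.039, -0.196, 0, 0, 0, 0, 1],
    [0.049, -0.245, 0, 0, 0, 0, 1],
    [0.059, -0.294, 0, 0, 0, 0, 1],
    [0.068, -0.343, 0, 0, 0, 0, 1],
    [0.078, -0.392, 0, 0, 0, 0, 1],
  ],
)

```text
clock: 13.98
eef_pos: [496.7, -189.2, 39.4]
eef_rot: [-3.141, 0.0, 0.197]
wrist_force: [0.0, 0.5, -1.1]
finger_gap: 21.5
finger_force: 50.0
```

```bash
python3 - <<'E'
from h import *
a=.197;t=np.array([495.8,-181.7])+2.1*np.array([.981,.196]);R=np.array([[np.cos(a),-np.sin(a)],[np.sin(a),np.cos(a)]])
s=manip.read_state(); print(s["clock"],s["eef_pos"],s["eef_rot"],s["wrist_force"],(s["eef_pos"][:2]-t)@R)
for n in("wrist","top","side"):
    c=cam(n); print(n)
    for q in sticks(c,a,t): print(q)
E
```

```text
13.9833 [ 496.71796424 -189.17328675   39.39980227] [-3.14147810e+00  1.01933379e-04  1.97420865e-01] [ 0.02494037  0.48472867 -1.09822842] [-2.66333979 -7.50883043]
wrist
(array([-16.,  -3.]), array([40., -1.]), 56, 18.2)
(array([ -90., -118.]), array([ 78., -47.]), 183, 10.1)
(array([ 67., 134.]), array([ 84., 133.]), 16, 16.2)
(array([-33., -42.]), array([ 94., -28.]), 127, 39.7)
(array([ 92., 143.]), array([100., 120.]), 28, 8.1)
top
side
(array([-77., -10.]), array([128.,  55.]), 207, 108.2)
```

Call:
jog_arm(
  series=[
    [0.01, -0.049, 0, 0, 0, 0, 1],
    [0.02, -0.098, 0, 0, 0, 0, 1],
    [0.029, -0.147, 0, 0, 0, 0, 1],
    [0.039, -0.196, 0, 0, 0, 0, 1],
    [0.049, -0.245, 0, 0, 0, 0, 1],
    [0.059, -0.294, 0, 0, 0, 0, 1],
    [0.068, -0.343, 0, 0, 0, 0, 1],
    [0.078, -0.392, 0, 0, 0, 0, 1],
  ],
)

```text
clock: 14.8
eef_pos: [506.1, -236.3, 39.4]
eef_rot: [-3.142, 0.0, 0.197]
wrist_force: [-0.7, 0.9, -1.3]
finger_gap: 21.6
finger_force: 50.0
```

Call:
jog_arm(
  series=[
    [0.01, -0.049, 0, 0, 0, 0, 1],
    [0.02, -0.098, 0, 0, 0, 0, 1],
    [0.029, -0.147, 0, 0, 0, 0, 1],
    [0.039, -0.196, 0, 0, 0, 0, 1],
    [0.049, -0.245, 0, 0, 0, 0, 1],
    [0.049, -0.245, 0, 0, 0, 0, 1],
    [0.049, -0.245, 0, 0, 0, 0, 1],
  ],
)

```text
clock: 15.38
eef_pos: [511.9, -265.3, 39.3]
eef_rot: [-3.142, 0.0, 0.197]
wrist_force: [-0.3, 0.3, -1.5]
finger_gap: 21.8
finger_force: 50.0
```

```bash
cat >> h.py <<'E'
A=.197;TT=np.array([495.8,-181.7])+2.1*np.array([.981,.196]);RR=np.array([[np.cos(A),-np.sin(A)],[np.sin(A),np.cos(A)]])
def rect(c,z,x0=-105,x1=105,y0=-165,y1=-60,k=2):
    """rectified tray patch, k px/mm; rows: y from y1 down to y0 ; columns x"""
    xs=np.arange(x0,x1,1/k);ys=np.arange(y1,y0,-1/k)
    M=[proj(c,np.r_[RR@[x,y]+TT,z]) for x,y in((x0,y1),(x1,y1),(x1,y0),(x0,y0))]
    H=cv2.getPerspectiveTransform(np.float32(M),np.float32([(0,0),(len(xs),0),(len(xs),len(ys)),(0,len(ys))]))
    return cv2.warpPerspective(c["frame"],H,(len(xs),len(ys)))
def edges(c,z,X):
    "orange runs along y at given tray x"
    p=rect(c,z); m=cv2.inRange(cv2.cvtColor(p,cv2.COLOR_RGB2HSV),(8,90,50),(25,255,255))
    for x in X:
        col=m[:,int((x+105)*2)].astype(int)>0; d=np.flatnonzero(np.diff(np.r_[0,col,0])); print(x,[(round(-60-i/2,1),round(-60-j/2,1)) for i,j in zip(d[::2],d[1::2]) if j-i>4])
E
python3 - <<'E'
from h import *
s=manip.read_state(); print(s["clock"],s["eef_pos"],s["eef_rot"],s["wrist_force"],s["finger_gap"],(s["eef_pos"][:2]-TT)@RR)
c=cam("wrist"); edges(c,13,range(-95,96,10)); 
for q in sticks(c,A,TT): print(q)
print("top");c=cam("top"); edges(c,13,range(-95,96,20)); 
print("side");c=cam("side"); edges(c,13,range(-95,96,10)); 
E
```

```text
15.3833 [ 511.86942476 -265.31491168   39.34795181] [-3.14156251e+00  4.42322255e-05  1.96963822e-01] [-0.32376433  0.29681059 -1.50328934] 21.831431460337217 [ -2.70800252 -85.14330607]
-95 []
-85 []
-75 [(np.float64(-100.5), np.float64(-103.0))]
-65 []
-55 [(np.float64(-126.5), np.float64(-132.0))]
-45 [(np.float64(-123.0), np.float64(-131.5))]
-35 [(np.float64(-120.0), np.float64(-131.0))]
-25 [(np.float64(-116.5), np.float64(-130.5))]
-15 [(np.float64(-83.0), np.float64(-100.0)), (np.float64(-100.5), np.float64(-130.0))]
-5 [(np.float64(-71.5), np.float64(-129.0))]
5 [(np.float64(-70.5), np.float64(-129.0))]
15 [(np.float64(-70.5), np.float64(-128.5))]
25 [(np.float64(-69.0), np.float64(-100.0)), (np.float64(-100.5), np.float64(-128.0))]
35 [(np.float64(-69.0), np.float64(-128.0))]
45 [(np.float64(-96.5), np.float64(-127.0))]
55 [(np.float64(-77.5), np.float64(-109.0)), (np.float64(-110.0), np.float64(-127.0))]
65 [(np.float64(-77.5), np.float64(-109.0)), (np.float64(-110.0), np.float64(-126.0))]
75 [(np.float64(-93.0), np.float64(-100.0)), (np.float64(-101.0), np.float64(-108.5)
[... 1130 characters left out ...]
.0), np.float64(-64.0)), (np.float64(-72.5), np.float64(-84.0))]
15 [(np.float64(-60.0), np.float64(-69.5))]
25 [(np.float64(-60.0), np.float64(-63.0)), (np.float64(-81.0), np.float64(-89.5))]
35 [(np.float64(-60.0), np.float64(-76.5))]
45 [(np.float64(-60.0), np.float64(-65.5)), (np.float64(-86.5), np.float64(-97.0))]
55 [(np.float64(-60.0), np.float64(-63.5)), (np.float64(-74.0), np.float64(-84.0))]
65 [(np.float64(-60.0), np.float64(-72.0)), (np.float64(-93.0), np.float64(-98.5))]
75 [(np.float64(-60.0), np.float64(-63.5)), (np.float64(-81.0), np.float64(-89.0))]
85 [(np.float64(-60.0), np.float64(-63.5)), (np.float64(-69.0), np.float64(-78.5))]
95 [(np.float64(-60.0), np.float64(-68.5))]
```

The four sticks are side by side ahead of the comb, at tray y -92 to -126, and force is low. I'm pushing on into the bay.

Call:
jog_arm(
  series=[
    [0.005, -0.026, 0, 0, 0, 0, 1],
    [0.01, -0.052, 0, 0, 0, 0, 1],
    [0.015, -0.077, 0, 0, 0, 0, 1],
    [0.02, -0.103, 0, 0, 0, 0, 1],
    [0.026, -0.128, 0, 0, 0, 0, 1],
    [0.031, -0.154, 0, 0, 0, 0, 1],
    [0.031, -0.154, 0, 0, 0, 0, 1],
  ],
)

```text
clock: 16.12
eef_pos: [515.7, -284.1, 39.4]
eef_rot: [3.141, -0.0, 0.197]
wrist_force: [0.1, 0.4, -0.8]
finger_gap: 21.6
finger_force: 50.0
```

Call:
jog_arm(
  series=[
    [0.002, -0.008, 0, 0, 0, 0, 1],
    [0.003, -0.016, 0, 0, 0, 0, 1],
    [0.005, -0.024, 0, 0, 0, 0, 1],
    [0.005, -0.024, 0, 0, 0, 0, 1],
  ],
)

```text
clock: 16.45
eef_pos: [516.2, -286.5, 39.4]
eef_rot: [3.142, 0.0, 0.197]
wrist_force: [0.3, 0.4, -1.7]
finger_gap: 21.3
finger_force: 50.0
```

```bash
python3 - <<'E'
from h import *
s=manip.read_state(); print(s["clock"],s["eef_pos"],s["eef_rot"],s["wrist_force"],s["finger_gap"],(s["eef_pos"][:2]-TT)@RR)
c=cam("wrist"); edges(c,11,range(-95,96,10)); 
E
```

```text
16.45 [ 516.23163037 -286.51028054   39.42628925] [3.14157100e+00 2.45705851e-05 1.97391255e-01] [ 0.25230096  0.40728008 -1.72092606] 21.316495198855154 [  -2.5787022  -106.78252464]
-95 []
-85 [(np.float64(-122.5), np.float64(-126.5))]
-75 []
-65 []
-55 [(np.float64(-148.0), np.float64(-152.0))]
-45 [(np.float64(-145.0), np.float64(-152.0))]
-35 [(np.float64(-141.5), np.float64(-151.0))]
-25 [(np.float64(-138.0), np.float64(-150.5))]
-15 [(np.float64(-104.5), np.float64(-150.5))]
-5 [(np.float64(-94.0), np.float64(-150.0))]
5 [(np.float64(-93.0), np.float64(-149.5))]
15 [(np.float64(-91.5), np.float64(-149.0))]
25 [(np.float64(-92.0), np.float64(-148.5))]
35 [(np.float64(-91.0), np.float64(-148.0))]
45 [(np.float64(-118.0), np.float64(-147.5))]
55 [(np.float64(-99.5), np.float64(-121.0)), (np.float64(-121.5), np.float64(-147.5))]
65 [(np.float64(-99.5), np.float64(-121.0)), (np.float64(-121.5), np.float64(-146.5))]
75 [(np.float64(-113.0), np.float64(-121.0)), (np.float64(-121.5), np.float64(-129.0)), (np.float64(-130.5), np.float64(-146.5))]
85 [(np.float64(-113.0), np.float64(-137.5)), (np.float64(-139.5), np.float64(-145.5))]
95 []
```

Call:
jog_arm(
  series=[
    [0.002, -0.008, 0, 0, 0, 0, 1],
    [0.003, -0.016, 0, 0, 0, 0, 1],
    [0.003, -0.016, 0, 0, 0, 0, 1],
  ],
)

```text
clock: 16.75
eef_pos: [516.6, -288.5, 39.5]
eef_rot: [3.142, -0.0, 0.197]
wrist_force: [-0.9, -0.9, -1.3]
finger_gap: 21.7
finger_force: 50.0
```

Call:
jog_arm(
  series=[
    [0.002, -0.008, 0, 0, 0, 0, 1],
    [0.002, -0.008, 0, 0, 0, 0, 1],
    [0.002, -0.008, 0, 0, 0, 0, 1],
  ],
)

```text
clock: 17.0
eef_pos: [516.8, -289.4, 39.4]
eef_rot: [3.142, -0.0, 0.197]
wrist_force: [-0.5, 0.1, -1.4]
finger_gap: 21.5
finger_force: 50.0
```

Call:
jog_arm(
  series=[
    [0.002, -0.008, 0, 0, 0, 0, 1],
    [0.002, -0.008, 0, 0, 0, 0, 1],
    [0.002, -0.008, 0, 0, 0, 0, 1],
  ],
)

```text
clock: 17.25
eef_pos: [517.1, -290.0, 39.4]
eef_rot: [-3.141, 0.0, 0.197]
wrist_force: [0.4, 2.7, -1.2]
finger_gap: 21.5
finger_force: 50.0
```

Call:
jog_arm(
  series=[
    [0.002, -0.008, 0, 0, 0, 0, 1],
    [0.002, -0.008, 0, 0, 0, 0, 1],
    [0.002, -0.008, 0, 0, 0, 0, 1],
  ],
)

```text
clock: 17.5
eef_pos: [517.2, -290.3, 39.3]
eef_rot: [-3.14, 0.0, 0.197]
wrist_force: [-0.8, 6.1, 1.9]
finger_gap: 21.6
finger_force: 50.0
```

Call:
jog_arm(
  series=[
    [0.002, -0.008, 0, 0, 0, 0, 1],
    [0.002, -0.008, 0, 0, 0, 0, 1],
    [0.002, -0.008, 0, 0, 0, 0, 1],
  ],
)

```text
clock: 17.75
eef_pos: [517.3, -290.6, 39.3]
eef_rot: [-3.138, 0.001, 0.197]
wrist_force: [-1.6, 11.2, 3.3]
finger_gap: 21.5
finger_force: 50.1
```

```bash
python3 - <<'E'
from h import *
s=manip.read_state(); print(s["clock"],s["eef_pos"],s["eef_rot"],s["wrist_force"],s["moment"],(s["eef_pos"][:2]-TT)@RR)
c=cam("wrist"); edges(c,11,range(-95,96,10)); 
E
```

```text
17.75 [ 517.30398711 -290.58390785   39.32581999] [-3.13829313e+00  5.99628469e-04  1.97189099e-01] [-1.63075022 11.18060906  3.32298438] [ 2.80792849  0.38970495 -0.30524595] [  -2.32441071 -110.98725105]
-95 []
-85 [(np.float64(-126.0), np.float64(-130.5))]
-75 [(np.float64(-126.5), np.float64(-129.0))]
-65 []
-55 [(np.float64(-152.0), np.float64(-154.5))]
-45 [(np.float64(-149.0), np.float64(-154.5))]
-35 [(np.float64(-146.0), np.float64(-154.5))]
-25 [(np.float64(-142.5), np.float64(-154.5))]
-15 [(np.float64(-111.0), np.float64(-126.0)), (np.float64(-126.5), np.float64(-154.5))]
-5 [(np.float64(-100.5), np.float64(-154.5))]
5 [(np.float64(-99.5), np.float64(-154.0))]
15 [(np.float64(-96.5), np.float64(-154.5))]
25 [(np.float64(-95.5), np.float64(-154.5))]
35 [(np.float64(-95.5), np.float64(-135.0)), (np.float64(-135.5), np.float64(-154.0))]
45 [(np.float64(-122.5), np.float64(-125.0)), (np.float64(-126.5), np.float64(-135.0)), (np.float64(-136.0), np.float64(-144.5)), (np.float64(-145.5), np.float64(-154.0))]
55 [(np.float64(-104.0), np.float64(-125.0)), (np.float64(-126.5), np.float64(-134.5)), (np.float64(-136.0), np.float64(-144.5)), (np.float64(-145.0), np.float64(-154.0))]
65 [(np.float64(-104.0), np.float64(-125.0)), (np.float64(-127.0), np.float64(-134.5)), (np.float64(-136.5), np.float64(-144.0)), (np.float64(-146.0), np.float64(-154.0))]
75 [(np.float64(-117.5), np.float64(-125.0)), (np.float64(-127.0), np.float64(-134.5)), (np.float64(-136.5), np.float64(-144.0)), (np.float64(-145.5), np.float64(-154.0))]
85 [(np.float64(-117.5), np.float64(-125.0)), (np.float64(-127.0), np.float64(-134.5)), (np.float64(-136.5), np.float64(-144.0)), (np.float64(-147.0), np.float64(-153.0))]
95 []
```

All four sticks are pressed flush to the end wall (front edge at y = -154.5 along the whole length, pitch about 9.3 mm). I'm backing off slightly and lifting.

Call:
jog_arm(
  series=[
    [-0.004, 0.018, 0, 0, 0, 0, 1],
    [-0.01, 0.05, 0, 0, 0, 0, 1],
    [-0.014, 0.07, 0, 0, 0, 0, 1],
    [-0.014, 0.07, 0.1, 0, 0, 0, 1],
    [-0.014, 0.07, 0.3, 0, 0, 0, 1],
    [-0.014, 0.07, 0.6, 0, 0, 0, 1],
    [-0.014, 0.07, 0.9, 0, 0, 0, 1],
    [-0.014, 0.07, 0.9, 0, 0, 0, 1],
  ],
)

```text
clock: 18.47
eef_pos: [518.3, -285.5, 155.9]
eef_rot: [3.134, -0.008, 0.197]
wrist_force: [0.4, -0.2, -1.3]
finger_gap: 21.4
finger_force: 50.0
```

Call:
jog_arm(
  series=[
    [-0.04, 0.3, 0.2, 0, 0, 0, 1],
    [-0.08, 0.6, 0.4, 0, 0, 0, 1],
    [-0.1, 0.8, 0.6, 0, 0, 0, 1],
    [-0.1, 0.8, 0.6, 0, 0, 0, 1],
    [-0.1, 0.8, 0.6, 0, 0, 0, 1],
  ],
)

```text
clock: 18.88
eef_pos: [504.4, -187.2, 221.5]
eef_rot: [3.139, -0.003, 0.199]
wrist_force: [0.1, 0.6, -1.9]
finger_gap: 21.6
finger_force: 50.0
```

```bash
python3 - <<'E'
from h import *
s=manip.read_state(); print(s["clock"],s["eef_pos"],s["eef_rot"],s["wrist_force"])
for n in("wrist","side"):
    c=cam(n); print(n); edges(c,11,range(-95,96,15)); print(sticks(c,A,TT,11))
E
```

```text
18.8833 [ 504.39104295 -187.23283102  221.45103276] [ 3.13914126e+00 -2.94774641e-03  1.99166324e-01] [ 0.13988915  0.6184494  -1.91060255]
wrist
-95 [(np.float64(-146.5), np.float64(-155.5))]
-80 [(np.float64(-115.5), np.float64(-156.0))]
-65 [(np.float64(-115.0), np.float64(-155.5))]
-50 [(np.float64(-115.5), np.float64(-155.5))]
-35 [(np.float64(-115.5), np.float64(-156.0))]
-20 [(np.float64(-115.5), np.float64(-155.5))]
-5 [(np.float64(-116.0), np.float64(-155.5))]
10 [(np.float64(-116.0), np.float64(-155.5))]
25 [(np.float64(-116.5), np.float64(-155.0))]
40 [(np.float64(-116.5), np.float64(-155.0))]
55 [(np.float64(-116.5), np.float64(-154.5))]
70 [(np.float64(-117.0), np.float64(-154.5))]
85 [(np.float64(-117.0), np.float64(-144.0)), (np.float64(-147.0), np.float64(-154.0))]
[(array([33.,  4.]), array([ 77., -17.]), 44, 25.2), (array([ 67., 137.]), array([ 83., 127.]), 16, 15.4), (array([ -95., -147.]), array([  93., -133.]), 188, 39.8), (array([ 92., 144.]), array([100., 123.]), 28, 8.0)]
side
-95 []
-80 []
-65 []
-50 []
-35 []
-20 []
-5 []
10 []
25 []
40 []
55 []
70 []
85 []
[]
```

The sticks stay put: one block 40 mm wide against the wall. Now I return the rake.

Call:
jog_arm(
  series=[
    [-0.06, 0.28, 0, 0, 0, -0.057, 1],
    [-0.12, 0.56, 0, 0, 0, -0.057, 1],
    [-0.12, 0.85, 0, 0, 0, -0.057, 1],
  ],
)

```text
clock: 19.23
eef_pos: [488.2, -85.9, 218.0]
eef_rot: [-3.141, 0.002, 0.104]
wrist_force: [0.7, -0.4, -1.0]
finger_gap: 21.8
finger_force: 50.0
```

Call:
jog_arm(
  series=[
    [-0.06, 0.28, 0, 0, 0, -0.057, 1],
    [-0.12, 0.56, 0, 0, 0, -0.057, 1],
    [-0.12, 0.85, 0, 0, 0, -0.057, 1],
  ],
)

```text
clock: 19.48
eef_pos: [474.0, 16.6, 218.4]
eef_rot: [3.141, 0.002, 0.016]
wrist_force: [0.5, 0.0, -1.9]
finger_gap: 21.9
finger_force: 50.0
```

Call:
jog_arm(
  series=[
    [-0.06, 0.28, 0, 0, 0, -0.057, 1],
    [-0.12, 0.56, 0, 0, 0, -0.057, 1],
    [-0.12, 0.85, 0, 0, 0, -0.057, 1],
  ],
)

```text
clock: 19.73
eef_pos: [459.8, 118.8, 218.4]
eef_rot: [3.141, 0.002, -0.073]
wrist_force: [1.2, 0.3, -1.5]
finger_gap: 21.8
finger_force: 50.0
```

Call:
jog_arm(
  series=[
    [-0.06, 0.28, 0, 0, 0, -0.057, 1],
    [-0.12, 0.56, 0, 0, 0, -0.057, 1],
    [-0.12, 0.84, 0, 0, 0, -0.057, 1],
    [-0.12, 0.84, 0, 0, 0, -0.057, 1],
    [-0.12, 0.84, 0, 0, 0, -0.057, 1],
    [-0.12, 0.84, 0, 0, 0, -0.057, 1],
    [-0.12, 0.84, 0, 0, 0, -0.057, 1],
    [-0.12, 0.84, 0, 0, 0, -0.057, 1],
  ],
)

```text
clock: 20.4
eef_pos: [446.6, 217.8, 219.2]
eef_rot: [3.141, 0.0, -0.163]
wrist_force: [-0.2, -0.4, -1.3]
finger_gap: 21.3
finger_force: 50.0
```

```bash
python3 - <<'E'
from h import *
s=manip.read_state(); print(s["clock"],s["eef_pos"],s["eef_rot"],s["wrist_force"],s["finger_gap"])
c=cam("wrist"); hs=cv2.cvtColor(c["frame"],cv2.COLOR_RGB2HSV)
# bar end rows in the hand (start ref: end at row ~185.5 on col 322)
for col in(314,322,330): print(col,[(r,int(hs[r,col,2])) for r in range(176,198,2)])
E
```

```text
20.4 [446.6030805  217.84661098 219.24324484] [ 3.14129067e+00  2.73173466e-04 -1.62553291e-01] [-0.18347345 -0.36192693 -1.28564089] 21.287760917480163
314 [(176, 153), (178, 152), (180, 151), (182, 151), (184, 150), (186, 68), (188, 52), (190, 57), (192, 68), (194, 81), (196, 95)]
322 [(176, 185), (178, 184), (180, 184), (182, 184), (184, 184), (186, 62), (188, 53), (190, 58), (192, 68), (194, 82), (196, 94)]
330 [(176, 152), (178, 152), (180, 152), (182, 152), (184, 151), (186, 78), (188, 50), (190, 56), (192, 68), (194, 68), (196, 92)]
```

The bar hasn't slipped in the hand (its end is still at row 185.5). I'm aligning to the pickup pose and lowering.

Call:
jog_arm(
  series=[
    [0.009, 0.021, -0.25, 0, 0, 0.001, 1],
    [0.009, 0.021, -0.5, 0, 0, 0.001, 1],
    [0.009, 0.021, -0.75, 0, 0, 0.001, 1],
    [0.009, 0.021, -0.95, 0, 0, 0.001, 1],
    [0.009, 0.021, -0.95, 0, 0, 0.001, 1],
    [0.009, 0.021, -0.95, 0, 0, 0.001, 1],
    [0.009, 0.021, -0.95, 0, 0, 0.001, 1],
  ],
)

```text
clock: 21.03
eef_pos: [448.2, 221.6, 107.1]
eef_rot: [-3.14, -0.002, -0.16]
wrist_force: [0.5, -0.2, -1.7]
finger_gap: 21.9
finger_force: 50.0
```

Call:
jog_arm(
  series=[
    [0, 0, -0.1, 0, 0, 0, 1],
    [0, 0, -0.2, 0, 0, 0, 1],
    [0, 0, -0.26, 0, 0, 0, 1],
    [0, 0, -0.3, 0, 0, 0, 1],
    [0, 0, -0.34, 0, 0, 0, 1],
    [0, 0, -0.34, 0, 0, 0, 1],
  ],
)

```text
clock: 21.53
eef_pos: [447.4, 221.5, 64.6]
eef_rot: [3.142, 0.0, -0.159]
wrist_force: [-0.4, -0.2, -2.0]
finger_gap: 21.7
finger_force: 50.0
```

Call:
jog_arm(
  series=[
    [0.001, -0.008, -0.05, 0, 0, 0, 1],
    [0.001, -0.008, -0.1, 0, 0, 0, 1],
    [0.001, -0.008, -0.14, 0, 0, 0, 1],
    [0.001, -0.008, -0.17, 0, 0, 0, 1],
    [0.001, -0.008, -0.185, 0, 0, 0, 1],
    [0.001, -0.008, -0.185, 0, 0, 0, 1],
    [0.001, -0.008, -0.185, 0, 0, 0, 1],
  ],
)

```text
clock: 22.12
eef_pos: [447.5, 220.6, 42.5]
eef_rot: [3.142, 0.0, -0.159]
wrist_force: [0.2, 0.7, -0.7]
finger_gap: 21.7
finger_force: 50.0
```

Call:
jog_arm(
  series=[
    [0, 0, -0.009, 0, 0, 0, 1],
    [0, 0, -0.009, 0, 0, 0, 1],
    [0, 0, -0.009, 0, 0, 0, 1],
  ],
)

```text
clock: 22.37
eef_pos: [447.6, 220.7, 41.5]
eef_rot: [-3.141, -0.0, -0.159]
wrist_force: [0.5, 0.4, -1.0]
finger_gap: 21.3
finger_force: 50.0
```

Call:
jog_arm(
  series=[
    [0, 0, 0, 0, 0, 0, 0.72],
    [0, 0, 0, 0, 0, 0, 0.65],
    [0, 0, 0, 0, 0, 0, 0.5],
    [0, 0, 0, 0, 0, 0, 0.4],
    [0, 0, 0, 0, 0, 0, 0.4],
    [0, 0, 0, 0, 0, 0, 0.4],
    [0, 0, 0, 0, 0, 0, 0.4],
    [0, 0, 0, 0, 0, 0, 0.4],
  ],
)

```text
clock: 23.03
eef_pos: [447.5, 220.6, 41.3]
eef_rot: [3.142, -0.0, -0.159]
wrist_force: [0.7, -0.3, -0.5]
finger_gap: 56.4
finger_force: 0.0
```

Call:
jog_arm(
  series=[
    [0, 0, 0.1, 0, 0, 0, 0.4],
    [0, 0, 0.3, 0, 0, 0, 0.4],
    [0, 0, 0.6, 0, 0, 0, 0.4],
    [0, 0, 0.9, 0, 0, 0, 0.4],
    [0, 0, 1, 0, 0, 0, 0.4],
    [0, 0, 1, 0, 0, 0, 0.4],
  ],
)

```text
clock: 23.53
eef_pos: [448.8, 221.1, 164.8]
eef_rot: [-3.139, -0.005, -0.159]
wrist_force: [0.2, 1.0, -0.3]
finger_gap: 56.2
finger_force: 0.0
```

Call:
jog_arm(
  series=[
    [0, 0, 0.3, 0, 0, 0, 0.4],
    [0, 0, 0.6, 0, 0, 0, 0.4],
    [-0.2, -0.3, 0.6, 0, 0, 0, 0.4],
    [-0.2, -0.6, 0.6, 0, 0, 0, 0.4],
    [-0.2, -0.9, 0.6, 0, 0, 0, 0.4],
    [-0.2, -0.9, 0.6, 0, 0, 0, 0.4],
    [-0.2, -0.9, 0.6, 0, 0, 0, 0.4],
  ],
)

```text
clock: 24.12
eef_pos: [423.3, 111.5, 232.6]
eef_rot: [3.141, 0.001, -0.162]
wrist_force: [0.1, 0.5, -0.3]
finger_gap: 56.4
finger_force: 0.0
```

```bash
python3 - <<'E'
from h import *
s=manip.read_state(); print(s["clock"],s["eef_pos"],s["wrist_force"],s["finger_gap"])
c=cam("wrist"); im=c["frame"]; hs=cv2.cvtColor(im,cv2.COLOR_RGB2HSV); cv2.imwrite("pics/end.png",im[:,:,::-1])
m=cv2.inRange(hs,(0,100,20),(13,255,150)); n,l,st,_=cv2.connectedComponentsWithStats(m)
for i in range(1,n):
    if st[i,4]>800:
        ys,xs=np.nonzero(l==i); P=np.array([ray(c,(x,y),98)[:2] for x,y in zip(xs,ys)],np.float32); print(st[i],cv2.minAreaRect(P))
edges(c,11,range(-95,96,20))
for n in("side","top"):
    d=cam(n); hs=cv2.cvtColor(d["frame"],cv2.COLOR_RGB2HSV); m=cv2.inRange(hs,(0,90,20),(13,255,170))
    nn,l,st,ce=cv2.connectedComponentsWithStats(m); print(n,[(st[i],ce[i].round(1)) for i in range(1,nn) if st[i,4]>20 and 235<ce[i][0]<300 and 190<ce[i][1]<290])
# bystanders: pixel change top vs start
d0=cv2.imread("pics/top0.png")[:,:,::-1].astype(int); df=np.abs(d["frame"].astype(int)-d0).sum(2)
print("pad diff",(df[268:315,172:212]>60).sum(),"wipes diff",(df[152:190,330:390]>60).sum())
E
```

```text
24.1167 [423.33142809 111.45674797 232.60087486] [ 0.12376658  0.46950417 -0.33543503] 56.37608906272053
[ 205  138   39  131 3289] ((454.2338562011719, 210.4898223876953), (33.245174407958984, 138.62074279785156), 80.77545928955078)
-95 []
-75 []
-55 []
-35 []
-15 []
5 []
25 []
45 []
65 []
85 []
side [(array([245, 193,  52,  23, 856], dtype=int32), array([271.1, 203.6]))]
top [(array([252, 230,   8,  10,  41], dtype=int32), array([255.5, 234.4]))]
pad diff 0 wipes diff 0
```

The rake is back as at the start: its side-view blob is identical to the initial one. The order pad and wipes are unchanged, and the sticks lie against the wall. Handing in.

```bash
python3 -c "
from cell import manip
print(manip.sign_off())"
```

```text
the job is handed in; nothing more can be done
None
```

I handed the job in at about 24 s: all four chopsticks lie flat, parallel and side by side against the bay's end wall, the rake stands upright in its rest, and the wipes and order pad did not move (the first grip closed on air because the real fingertips are about 30 mm higher than the stated TCP and overhang imply; I lowered 30 mm and regripped).

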